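# Ready the washing powder on the laundry carousel

### The arm

A 6-joint arm with a two-finger parallel gripper is mounted at the origin on the work surface. World frame = base frame: x ahead of the robot, y to its left, z up, the work surface at z = 0. Lengths are in mm, angles in rad, forces in N, time in s.
With the tool pointing down it reaches from about 400 to 825 mm from the base axis. Payload 7 kg.
Tool frame: the origin (TCP) lies between the finger pads, 19 mm behind the fingertips; this is the grasp point; z points along the fingers, y is the line along which they close (so a half turn about z gives the same grasp; the last joint's range is limited). The gripper opens to 85 mm and grips with 20 to 120 N. Pads are 22 mm wide; open, the fingers measure 114 mm over their backs; the gripper's body (76 mm by 85 mm) begins 54 mm behind the grasp point. The pads swing forward as they close: fully open they stand 13 mm farther back than shut.
Start: joints at [-1.043, 0.359, 0.012, 0, -1.224, -0.288], TCP at [160.292, -655.669, 250.002] pointing down, gripper open.
Joint ranges: [-3.07, 3.07], [-1.43, 2.12], [-1.02, 1.25], [-3.03, 1.67], [-3.05, -0], [-3.03, 3.03]. Speed limits (rad/s): [2.39, 2.39, 3.01, 3.14, 3.14, 3.14].

### API

Orientations are given as a 3x3 rotation matrix whose columns are the frame's x, y, z axes.
In Python, from workcell import manip gives the robot as it stands.
- The arm moves only by the tool step_arm, never from a script. Its argument "plan" is text: rows parted by semicolons, each of 5 numbers parted by spaces: the finger opening in m, from 0 to 0.0854, then the shift along the tool's x, y, z in m, then the turn about the tool's z in rad. In form: gripper x y z yaw; .... A call has 1 to 5 rows; each row is the pose to reach, as a shift and turn from the pose commanded when the call began, along the tool's axes at that moment; what a row does not reach only later rows make up. A row lasts 1/12 s, in which the tool goes at most 41.7 mm and 7.16 degrees, less where a joint would pass 70% of its speed; a pose out of reach is approached as far as the arm can. A call with a gripper value outside its range is refused whole. The fingers move at their own pace and stop on an object; "force" is the grip in N (left out, the last holds). Time passes only in rows, so rows that repeat a pose let the fingers close. It gives the time, the measured TCP pose, the force, the opening and the grip force at its end, in the units of the state.
- manip.sense(): the state, without advancing time (a new reading comes with each control period).
- manip.get_image(name): name is "scene" or "side" or "wrist"; returns (picture, depth): 420x560x3 uint8, red, green, blue; 420x560 float32, mm along the optical axis (not along the pixel's ray), 0 where there is no reading.
- manip.calibration(name): a dict with "intrinsics" (3x3 intrinsics, pixels), "k1" (the pictures are not rectified: a ray, as slopes to the right and down, at radius r is drawn at 1 + k1 r^2 times it, then the intrinsics apply), "extrinsics" (4x4, takes a point from camera to world coordinates); the wrist camera has in their place "T_tool_cam" (4x4, takes a point from camera to tool coordinates, whose origin is the TCP and whose axes are the flange's). Camera axes: x right, y up, looking along -z (the intrinsics and any distortion apply to the point x, -y, -z); pixel columns grow to the right and rows downward; lengths in mm; the calibration is good to about 2 mm. A picture is of the moment at which its call begins: read the wrist's pose just before it. calibration takes no time and is no camera call.
- manip.finish_job(): hands the job in; it is judged then, once.
The state is a dict: "time_s": time; "q": joint angles; "qvel": joint speeds; "effort": joint torques, N m; "eef_pos": TCP position; "eef_rot": TCP orientation; "force": force on the tool from outside, world axes, zero at the start; "ft_torque": the same for the moment, N m; "width": finger opening in mm; "finger_force": force on a finger pad.
Only numpy, scipy, OpenCV 4.12 (cv2) and the standard library are available. Lean on these libraries where they do the work, as an engineer would, in place of code of your own. Each camera call takes 0.05 s, during which the arm holds its last target. There are 200 camera calls.

### The job

Set the small dosing cup upright on the upper tier of the laundry carousel and let go of it, and turn the carousel by its top knob, without touching the jars, until the squat wide powder jar stands at the front, at the middle of the drip tray's near edge. Finish while still gripping the knob, holding the carousel still so that I can unscrew the jar's lid; don't drop the cup, tip any jar or shift the other things on the table.

Things in the scene. Friction and masses are not known exactly. Their poses are not given: they have to be found in the camera images.
- dosing_cup: Small white plastic dosing cup, open at the top, standing upright on the table to the left or the right of the carousel: 43 mm across the rim, 41 mm at the foot, 50 mm tall, wall 2.5 mm, 20 to 45 g. Grasp it across the outside, from above. Origin: centre of its underside; z up, along its axis.
- tray: Flat dark rubber drip tray under the carousel, 340 x 340 mm, 12 mm high lip, fixed to the table, turned at most 7 degrees. Origin: centre of its underside, on the table, exactly under the carousel's axis. Its -x axis points to its front edge, the one nearest the robot; y to the robot's left.
- carousel: Pale beech two-tier turntable that turns either way about its upright axis without stops, on a light bearing (0.06 N m of friction). Origin: on the axis, 4 mm above the table; z up; x and y turn with it. Parts: lower tier 330 mm across, its floor 32 mm above the table with a 14 mm high, 6 mm thick rim; a middle post 22 mm thick; upper tier 184 mm across; on top, in the middle, the knob.
- upper_tier (a point): Point on the carousel's axis at the upper tier's floor, 184 mm above the table. The tier is a round beech shelf 184 mm across; its rim, 4 mm thick, stands 8 mm above the floor (inner radius 88 mm); the knob rises in its middle. The cup stands flat with its centre 40 to 66 mm from the axis; about 62 mm leaves the gripper most room at the knob.
- knob_grip (a point): Point on the axis at half height of the grip part of the carousel's knob, 228 mm above the table (44 mm above the upper tier's floor); good TCP height for gripping from above. The knob is round, upright, walnut, fixed to the carousel, 34 mm across over the 28 mm of its grip part, its top 18 mm above this point; below is a 16 mm thick steel stem.
- powder_jar: The washing-powder jar: the one squat, wide container on the lower tier: round glass jar with a flat steel screw lid, 74 mm across, 72 mm tall (the others are slender and 118 to 146 mm tall). Loose, its centre about 119 mm from the carousel's axis. Origin: centre of its underside, 32 mm above the table; z up.
- tall_jar: Slender round glass jar with steel lid on the lower tier, 56 mm across, 128 mm tall, loose, centre about 119 mm from the axis. Origin: centre of its underside.
- square_jar: Square glass jar with small round steel stopper on the lower tier, 52 x 52 mm, 118 mm tall, loose. Origin: centre of its underside.
- neck_bottle: Glass bottle with a narrow neck and steel cap on the lower tier, 54 mm across, 146 mm tall, loose. Origin: centre of its underside.
- stain_stick: Bystander: white plastic stain-remover stick standing on its end, 36 mm across, 106 mm tall, with a grey cap, on the side of the carousel where the cup is not. Origin: centre of its underside.
- spray_bottle: Bystander: white trigger spray bottle, 72 mm across, 218 mm tall, on the far left. Origin: centre of its underside.
- detergent_jug: Bystander: big white detergent jug with handle, 110 x 160 mm, 250 mm tall, on the right. Origin: centre of its underside.
- soap_dish: Bystander: white soap dish with a bar of soap, 125 x 88 mm, 30 mm tall, on the left. Origin: centre of its underside.
- scrub_brush: Bystander: wooden scrubbing brush with bow handle, 150 x 50 mm, 70 mm tall, lying on the left. Origin: centre of its underside.
- lint_roller: Bystander: lint roller lying on the right, 230 mm long, 48 mm thick, roll to the far end. Origin: on the table under the near end of the roll.
- peg_box: Bystander: open wooden box of clothes pegs, 150 x 110 mm, 70 mm tall walls, on the right at the back. Origin: centre of its underside.
Things that resemble listed ones, but are neither listed nor needed, are in the scene too. What is shaped like the square_jar but blue or pink is not meant. What is shaped like the neck_bottle but black is not meant.

How it is judged:
By the outcome, as a careful person would: the job done as asked, in the order asked, and still so for the second after the job is handed in, while the arm keeps its last pose, push and grip.
It also fails if it takes over 64 s, if anything falls off the work surface, if the arm or the gripper's body presses on something with over 40 N, if the wrist force passes 120 N, or if a joint passes its speed limit or range.

## Working session

There is one attempt and no reset: what is moved stays moved. The work goes in short steps, Python scripts to look and compute and a tool call to move; the robot and the scene stay as the last step left them, time stands still between calls to the robot, and variables do not carry over. Pictures are saved under pics/ and viewed, at most 10 in all, crops included, and the job is handed in when it is done.

Besides the shell and the picture viewer there is one more tool, called as name(argument=value, ...) on one line, values as JSON. step_arm: Moves the arm, as the interface text tells. Its arguments: {"type":"object","properties":{"plan":{"type":"string"},"force":{"type":"number"}},"required":["plan"]}

```bash
mkdir -p pics
cat > h.py <<'E'
import numpy as np, cv2
from workcell import manip
def snap(name,fn):
    s=manip.sense(); p,d=manip.get_image(name)
    np.savez('pics/'+fn+'.npz',p=p,d=d,pos=s['eef_pos'],rot=s['eef_rot'],name=name)
    cv2.imwrite('pics/'+fn+'.png',p[:,:,::-1]); return s
def cam(z):
    c=manip.calibration(str(z['name']))
    if 'extrinsics' in c: E=np.array(c['extrinsics'])
    else:
        T=np.eye(4);T[:3,:3]=z['rot'];T[:3,3]=z['pos'];E=T@np.array(c['T_tool_cam'])
    return np.array(c['intrinsics']),c['k1'],E
def rays(z,uv):
    K,k1,E=cam(z)
    n=cv2.undistortPoints(np.float64(uv).reshape(-1,1,2),K,np.array([k1,0,0,0,0.])).reshape(-1,2)
    d=np.c_[n[:,0],-n[:,1],-np.ones(len(n))]
    return E[:3,3],d@E[:3,:3].T
def atz(z,uv,h):
    o,d=rays(z,uv); return o+d*((h-o[2])/d[:,2])[:,None]
def atd(z,uv):
    o,d=rays(z,uv); return o+d*np.array([z['d'][int(v),int(u)] for u,v in uv])[:,None]
def L(fn): return np.load('pics/'+fn+'.npz')
def cloud(z):
    v,u=np.nonzero(z['d']>0); o,d=rays(z,np.c_[u,v]); return np.c_[u,v],o+d*z['d'][v,u][:,None],z['p'][v,u]
E
python3 - <<'E'
from h import *
s=snap('scene','s0');snap('side','d0');print(s['eef_pos'],s['eef_rot'],s['time_s'])
for n in('scene','side'):print(manip.calibration(n))
print(manip.calibration('wrist')['T_tool_cam'])
E
```

```text
[ 160.18561829 -655.23278662  249.05159924] [[-9.71418581e-01 -2.37372343e-01 -5.58076040e-04]
 [-2.37372946e-01  9.71417247e-01  1.61781469e-03]
 [ 1.58100228e-04  1.70404740e-03 -9.99998536e-01]] 0.0
{'intrinsics': array([[383.8577193 ,   0.        , 284.18490084],
       [  0.        , 383.8577193 , 209.58679457],
       [  0.        ,   0.        ,   1.        ]]), 'k1': 0.026415705107111817, 'extrinsics': array([[-9.72990853e-01, -2.18138069e-01,  7.55286862e-02,
         5.87779585e+02],
       [ 2.30814180e-01, -9.24549787e-01,  3.03203737e-01,
         3.76095364e+02],
       [ 3.68975285e-03,  3.12447555e-01,  9.49927845e-01,
         1.36902359e+03],
       [ 0.00000000e+00,  0.00000000e+00,  0.00000000e+00,
         1.00000000e+00]])}
{'intrinsics': array([[441.04312325,   0.        , 280.60592099],
       [  0.        , 441.04312325, 208.9779362 ],
       [  0.        ,   0.        ,   1.        ]]), 'k1': -0.10617431261588836, 'extrinsics': array([[-9.74005579e-01,  1.31144953e-01, -1.84700117e-01,
         2.51202032e+02],
       [-2.26294516e-01, -6.00018478e-01,  7.67312595e-01,
         8.92244125e+02],
       [-1.01943089e-02,  7.89163372e-01,  6.14098729e-01,
         8.85495711e+02],
       [ 0.00000000e+00,  0.00000000e+00,  0.00000000e+00,
         1.00000000e+00]])}
[[-1.05794510e-03  9.63395774e-01  2.68081077e-01  6.70662584e+01]
 [ 9.99998211e-01  5.98793486e-04  1.79448731e-03  3.21511664e-01]
 [ 1.56827629e-03  2.68082496e-01 -9.63394683e-01 -1.22882476e+02]
 [ 0.00000000e+00  0.00000000e+00  0.00000000e+00  1.00000000e+00]]
```

View pics/s0.png

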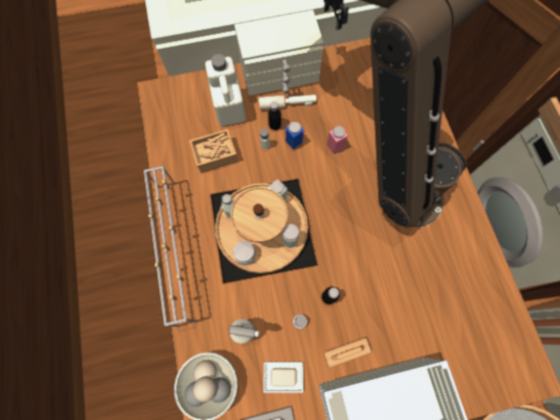

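View pics/d0.png

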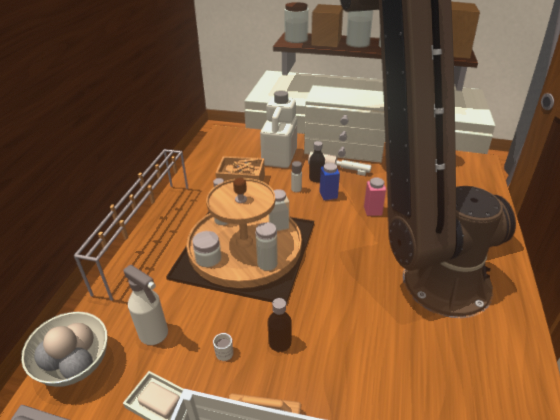

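The scene view shows the white cup at (300,321), which is (224,347) in the side view. On the carousel, the knob is at (259,210). The squat jar looks to be the one at (244,252), side (207,248). The other containers there are slender: (291,236), (278,190) and (227,205). I'll confirm this in an enlarged crop.

Run:
```python
from h import *
a=L('s0');b=L('d0')
A=cv2.resize(a['p'][170:340,200:350],None,fx=3.5,fy=3.5,interpolation=cv2.INTER_CUBIC)[:,:,::-1]
B=cv2.resize(b['p'][165:370,170:320],None,fx=2.9,fy=2.9,interpolation=cv2.INTER_CUBIC)[:,:,::-1]
h=max(len(A),len(B));C=np.zeros((h,A.shape[1]+B.shape[1],3),np.uint8);C[:len(A),:A.shape[1]]=A[:];C[:len(B),A.shape[1]:]=B[:]
print(A.shape,B.shape);C=C[:600,:800]if C.shape[1]<=800 else cv2.resize(C,None,fx=.8,fy=.8);cv2.imwrite('pics/c0.png',C);print(C.shape)
for n,z in(('s',a),('d',b)):
    uv,P,c=cloud(z)
    def rep(t,m): print(n,t,m.sum(),P[m].mean(0).round(1) if m.any() else '',P[m].min(0).round(),P[m].max(0).round()) if m.any() else 0
    ctr=P[:,:2]-atz(z,[[259,210]]if n=='s' else [[240,187]],240)[:,:2]
    r=np.hypot(*ctr.T)
    rep('knobtop',(r<40)&(P[:,2]>238)&(P[:,2]<256))
    rep('tier',(r<140)&(P[:,2]>176)&(P[:,2]<200))
    cc=atz(z,[[300,321]]if n=='s' else [[224,340]],50)[0];print('cup',cc)
    r=np.hypot(*(P[:,:2]-cc[:2]).T)
    rep('cup',(r<40)&(P[:,2]>15)); rep('cuprim',(r<40)&(P[:,2]>44))
    j=atz(z,[[244,250]]if n=='s' else [[207,241]],104)[0];print('jar',j)
    r=np.hypot(*(P[:,:2]-j[:2]).T); rep('jar',(r<50)&(P[:,2]>98)&(P[:,2]<112))
```

```text
(595, 525, 3) (594, 435, 3)
(476, 768, 3)
s knobtop 90 [575.9  -4.9 245.1] [560. -21. 239.] [592.  10. 250.]
s tier 2400 [577.7  -6.6 185. ] [ 485. -100.  176.] [681.  85. 200.]
cup [521.39469719 343.16137155  50.        ]
s cup 139 [521.3 342.5  38.4] [501. 323.  30.] [542. 363.  58.]
s cuprim 37 [520.9 343.4  50.3] [501. 323.  45.] [542. 363.  58.]
jar [651.11398732  80.07354317 104.        ]
s jar 330 [653.4  82.1 104.1] [620.  47.  98.] [687. 117. 112.]
d knobtop 81 [ 5.759e+02 -2.000e-01  2.423e+02] [561. -16. 238.] [594.  15. 248.]
d tier 2268 [573.9   5.7 184. ] [485. -97. 176.] [674.  89. 200.]
cup [518.33261862 344.06903549  50.        ]
d cup 389 [521.7 346.9  35.8] [500. 324.  15.] [543. 368.  52.]
d cuprim 93 [522.1 346.2  47.6] [501. 324.  44.] [543. 367.  52.]
jar [645.83272212  92.31601015 104.        ]
d jar 369 [653.6  86.  103. ] [621.  49.  98.] [691. 122. 108.]
```

View pics/c0.png

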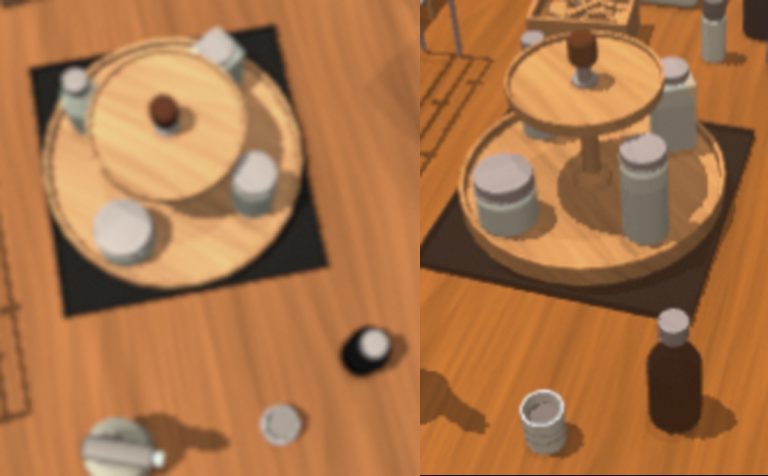

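The crop confirms the powder jar. It is squat and wide with a flat lid, at crop (124,230), or scene (244,252); the three slender containers don't fit. The cup (white, open) stands alone at scene (300,321). It measures about (521.5, 344.5) with its rim at about 49 mm, and the axis is at about (577,-3). Now moving over to the cup at height 320.

step_arm(plan="0.085 -0.028 0.0265 -0.014 0; 0.085 -0.056 0.053 -0.028 0; 0.085 -0.084 0.0795 -0.042 0; 0.085 -0.112 0.106 -0.056 0; 0.085 -0.140 0.1325 -0.070 0")

```text
time_s: 0.52
eef_pos: [265.2, -492.0, 320.1]
eef_rot: [[-0.972, -0.237, -0.0], [-0.237, 0.972, 0.001], [0.0, 0.001, -1.0]]
force: [1.6, -0.5, -0.3]
width: 85.3
finger_force: 0.0
```

step_arm(plan="0.085 -0.030 0.0283 0 0; 0.085 -0.060 0.0566 0 0; 0.085 -0.090 0.0849 0 0; 0.085 -0.120 0.1132 0 0; 0.085 -0.150 0.1415 0 0")

```text
time_s: 0.93
eef_pos: [377.3, -318.7, 320.0]
eef_rot: [[-0.971, -0.237, 0.0], [-0.237, 0.971, 0.0], [-0.0, 0.0, -1.0]]
force: [0.9, -0.1, -0.5]
width: 84.9
finger_force: 0.0
```

step_arm(plan="0.085 -0.030 0.0283 0 0; 0.085 -0.060 0.0566 0 0; 0.085 -0.090 0.0849 0 0; 0.085 -0.120 0.1132 0 0; 0.085 -0.150 0.1415 0 0")

```text
time_s: 1.35
eef_pos: [489.4, -145.5, 320.1]
eef_rot: [[-0.971, -0.238, 0.0], [-0.238, 0.971, 0.0], [-0.0, 0.0, -1.0]]
force: [0.8, -0.2, -0.5]
width: 85.0
finger_force: 0.0
```

step_arm(plan="0.085 -0.012 0.0395 0 0; 0.085 -0.024 0.079 0 0; 0.085 -0.036 0.1185 0 0; 0.085 -0.048 0.158 0 0; 0.085 -0.060 0.1975 0 0")

```text
time_s: 1.77
eef_pos: [499.8, 60.5, 319.9]
eef_rot: [[-0.971, -0.238, -0.0], [-0.238, 0.971, 0.0], [0.0, 0.0, -1.0]]
force: [1.1, 0.3, 0.2]
width: 84.7
finger_force: 0.0
```

Run:
```python
from h import *
s=manip.sense();snap('wrist','w0');print(s['eef_pos'],s['eef_rot'],s['q'],s['time_s'])
# tray corners at lip height, tray yaw from scene
z=L('s0');c=atz(z,[[210.7,195],[297.1,179.6],[316.8,265],[223.6,282.9]],10)[:,:2];print(c,c.mean(0))
for i in range(4):
    e=c[(i+1)%4]-c[i];print(np.hypot(*e),np.degrees(np.arctan2(e[1],e[0])))
```

```text
[499.78597337  60.53353735 319.94360768] [[-9.71350602e-01 -2.37650973e-01 -1.53875305e-04]
 [-2.37650985e-01  9.71350608e-01  7.05824585e-05]
 [ 1.32692881e-04  1.05128931e-04 -9.99999986e-01]] [ 5.11283562e-01  3.20031601e-02 -2.42174257e-01 -1.42152730e-04
 -1.29671857e+00 -1.84209458e+00] 1.7667
[[ 735.83283595 -177.55391501]
 [ 403.77123986 -163.82930205]
 [ 414.70897513  170.82667441]
 [ 748.40942972  156.41087309]] [575.68062017  -3.53641739]
332.3451046741573 177.63322502225458
334.83467059841917 88.12803861000405
334.01168949005427 -2.4736296438758822
334.20151166902093 -92.15665071152543
```

View pics/w0.png

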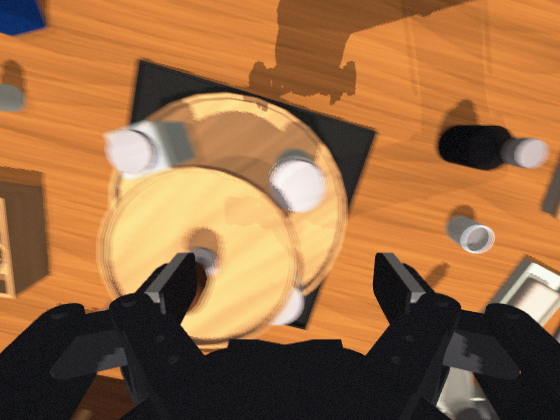

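The wrist picture shows the cup at pixel (471,235), with its rim centre around (477,238). The tray, the upper tier and the tall jar's lid are also in view.

Run:
```python
from h import *
z=L('w0');uv,P,c=cloud(z)
print(atz(z,[[477.5,239]],50),atd(z,[[477,238]]))
r=np.hypot(P[:,0]-521,P[:,1]-344);m=(r<35)&(P[:,2]>42);print(m.sum(),P[m].mean(0),P[m].min(0),P[m].max(0))
for k in(45,25): 
  m=(r<35)&(P[:,2]>k);(x,y),R=cv2.minEnclosingCircle(P[m][:,:2].astype(np.float32));print(x,y,R)
# triangulate cup rim scene/side
o1,d1=rays(L('s0'),[[300.2,321.2]]);o2,d2=rays(L('w0'),[[477.5,239]])
A=np.c_[d1[0],-d2[0]];t=np.linalg.lstsq(A,o2-o1,rcond=None)[0];print(o1+d1[0]*t[0],o2+d2[0]*t[1])
R=z['rot'];print(R.T@(np.array([521.5,344.5,320])-z['pos']))
```

```text
[[523.33157151 346.07526625  50.        ]] [[526.06522902 358.37804748  32.17386792]]
310 [522.84439893 342.31549449  46.65287928] [501.84288019 319.72356875  42.05021965] [543.86832407 364.01802846  50.42805708]
523.1919555664062 342.3442077636719 22.620691299438477
523.1919555664062 342.3442077636719 22.620691299438477
[521.08138639 344.00852539  53.43705071] [522.56926138 343.4882571   53.37430697]
[-8.85768350e+01  2.70670643e+02 -3.96905174e-02]
```

step_arm(plan="0.085 -0.013 0.039 0 0; 0.085 -0.026 0.078 0 0; 0.085 -0.039 0.117 0 0; 0.085 -0.052 0.156 0 0; 0.085 -0.064 0.195 0 0")

```text
time_s: 2.23
eef_pos: [515.9, 265.1, 319.8]
eef_rot: [[-0.971, -0.238, -0.0], [-0.238, 0.971, -0.0], [0.0, -0.0, -1.0]]
force: [0.3, 0.0, 0.2]
width: 85.1
finger_force: 0.0
```

step_arm(plan="0.085 -0.012 0.037 0 0; 0.085 -0.025 0.0755 0 0; 0.085 -0.025 0.0755 0 0")

```text
time_s: 2.48
eef_pos: [522.5, 348.1, 317.7]
eef_rot: [[-0.971, -0.241, -0.002], [-0.241, 0.971, -0.001], [0.002, -0.001, -1.0]]
force: [-0.7, -0.5, -0.4]
width: 84.9
finger_force: 0.0
```

Run:
```python
from h import *
s=snap('wrist','w1');print(s['eef_pos'],s['time_s'])
z=L('w1');R=s['eef_rot']
for n in('s0','d0','w1'):
  uv,P,c=cloud(L(n));Q=(P-np.array([522,344,0]))@R
  r=np.hypot(Q[:,0],Q[:,1]);Z=P[:,2]
  for lo in(8,60,100):
    m=(r<150)&(r>26)&(Z>lo)&(Z<225)
    if m.any():
      i=np.argsort(r[m]);q=Q[m][i]
      print(n,lo,'nearest',q[0].round(),'bottle side',Q[m&(Q[:,0]>20)].min(0).round() if (m&(Q[:,0]>20)).any() else '')
m=(Z>40)&(Z<56)&(r<35);(x,y),RR=cv2.minEnclosingCircle(P[m][:,:2].astype(np.float32));print('cup',x,y,RR)
```

```text
[522.46842445 348.06842637 317.70991854] 2.4833
s0 8 nearest [-17.  21.  -9.] bottle side [  21. -127. -153.]
s0 60 nearest [104. -21. -70.] bottle side [ 104.  -54. -153.]
s0 100 nearest [ 113.  -17. -100.] bottle side [ 112.  -46. -153.]
d0 8 nearest [101. -23. -78.] bottle side [  21.  -41. -148.]
d0 60 nearest [101. -23. -78.] bottle side [ 101.  -41. -148.]
d0 100 nearest [ 111.  -21. -103.] bottle side [ 111.  -41. -148.]
w1 8 nearest [101. -26. -11.] bottle side [  20.  -54. -147.]
w1 60 nearest [102. -22. -77.] bottle side [ 101.  -54. -147.]
w1 100 nearest [ 110.  -27. -101.] bottle side [ 110.  -45. -147.]
cup 522.9664306640625 343.2076416015625 21.05826759338379
```

View pics/w1.png

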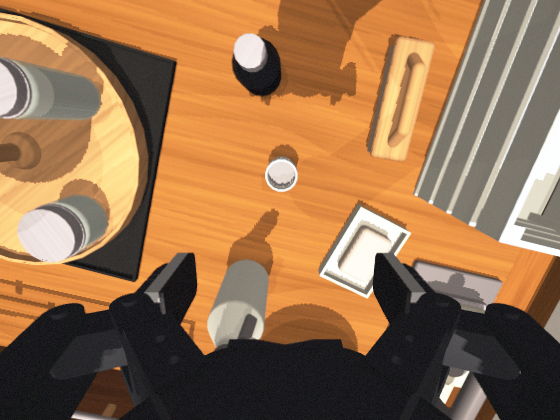

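The cup is at pixel (281,174). The black bottle beside it at (257,65) is at least 100 mm from the grasp axis, so there is room to descend and grasp.

step_arm(plan="0.085 0 -0.001 0.040 0; 0.085 0 -0.001 0.080 0; 0.085 0 -0.001 0.120 0; 0.085 0 -0.001 0.160 0; 0.085 0 -0.001 0.200 0")

```text
time_s: 2.95
eef_pos: [522.6, 340.4, 118.7]
eef_rot: [[-0.971, -0.237, 0.0], [-0.237, 0.971, 0.0], [-0.0, 0.0, -1.0]]
force: [0.8, 1.1, -0.3]
width: 84.9
finger_force: 0.0
```

step_arm(plan="0.085 0 0 0.035 0; 0.085 0 0 0.060 0; 0.085 0 0 0.075 0; 0.085 0 0 0.084 0; 0.085 0 0 0.084 0")

```text
time_s: 3.37
eef_pos: [522.0, 339.9, 34.0]
eef_rot: [[-0.972, -0.237, -0.003], [-0.237, 0.972, -0.003], [0.003, -0.002, -1.0]]
force: [1.1, 0.2, -0.0]
width: 85.1
finger_force: 0.0
```

step_arm(plan="0.038 0 0 0 0; 0.038 0 0 0 0; 0.038 0 0 0 0; 0.038 0 0 0 0; 0.038 0 0 0 0", force=20)

```text
time_s: 3.78
eef_pos: [523.5, 342.1, 37.5]
eef_rot: [[-0.971, -0.238, 0.002], [-0.238, 0.971, 0.002], [-0.002, 0.001, -1.0]]
force: [-1.0, -0.0, 6.0]
width: 42.2
finger_force: 19.9
```

step_arm(plan="0.030 0 0 0 0; 0.030 0 0 0 0; 0.030 0 0 0 0; 0.030 0 0 0 0; 0.030 0 0 0 0", force=20)

```text
time_s: 4.2
eef_pos: [523.5, 342.2, 37.5]
eef_rot: [[-0.971, -0.238, 0.002], [-0.238, 0.971, 0.002], [-0.002, 0.001, -1.0]]
force: [-1.1, 0.8, 7.4]
width: 41.7
finger_force: 19.9
```

The cup is gripped: width 42, force 20. Now lift and carry it toward the tier.

step_arm(plan="0.030 0 0 -0.015 0; 0.030 0 0 -0.045 0; 0.030 0 0 -0.083 0; 0.030 0 0 -0.122 0; 0.030 0 0 -0.161 0")

```text
time_s: 4.62
eef_pos: [522.4, 341.1, 198.9]
eef_rot: [[-0.971, -0.238, -0.0], [-0.238, 0.971, -0.0], [0.0, -0.0, -1.0]]
force: [0.4, 1.3, -0.5]
width: 41.9
finger_force: 20.5
```

step_arm(plan="0.030 0 0 -0.039 0; 0.030 0 0 -0.078 0; 0.030 0 0 -0.110 0; 0.030 0 0 -0.124 0; 0.030 0.004 -0.015 -0.124 0")

```text
time_s: 5.03
eef_pos: [523.7, 328.1, 325.8]
eef_rot: [[-0.971, -0.239, 0.006], [-0.239, 0.971, 0.005], [-0.007, 0.004, -1.0]]
force: [-0.0, -0.4, -0.4]
width: 42.3
finger_force: 20.5
```

step_arm(plan="0.030 0.009 -0.035 0 0; 0.030 0.018 -0.071 0 0; 0.030 0.028 -0.108 0 0; 0.030 0.037 -0.145 0 0; 0.030 0.047 -0.182 0 0")

```text
time_s: 5.45
eef_pos: [519.1, 136.0, 320.6]
eef_rot: [[-0.971, -0.238, -0.001], [-0.238, 0.971, 0.0], [0.001, 0.0, -1.0]]
force: [0.7, -0.1, 0.5]
width: 42.1
finger_force: 20.5
```

step_arm(plan="0.030 0.010 -0.037 0 0; 0.030 0.020 -0.074 0 0; 0.030 0.030 -0.110 0 0; 0.030 0.038 -0.138 0 0; 0.030 0.041 -0.151 0 0")

```text
time_s: 5.87
eef_pos: [514.7, -21.7, 320.8]
eef_rot: [[-0.972, -0.235, -0.001], [-0.235, 0.972, -0.0], [0.001, 0.0, -1.0]]
force: [0.3, 0.2, -0.6]
width: 41.8
finger_force: 20.5
```

step_arm(plan="0.030 0 0 0 0; 0.030 0 0 0 0; 0.030 0 0 0 0; 0.030 0 0 0 0")

```text
time_s: 6.2
eef_pos: [516.0, -17.8, 320.8]
eef_rot: [[-0.971, -0.238, -0.0], [-0.238, 0.971, 0.0], [0.0, 0.0, -1.0]]
force: [0.7, -0.0, -0.5]
width: 41.5
finger_force: 20.5
```

Run:
```python
from h import *
s=snap('wrist','w2');snap('scene','s2');snap('side','d2');print(s['eef_pos'],s['eef_rot'].round(4).tolist(),s['q'],s['width'],s['force'],s['time_s'])
for n in('s0','d0','s2','d2','w0','w2'):
    z=L(n);uv,P,c=cloud(z);r=np.hypot(P[:,0]-576,P[:,1]+3)
    # upper tier outer edge: fit circle to rim points
    m=(r<105)&(P[:,2]>186)&(P[:,2]<198)
    Q=P[m][:,:2]
    h=cv2.minEnclosingCircle(Q.astype(np.float32)) if len(Q) else 0
    f=P[(r<80)&(r>30)&(P[:,2]>176)&(P[:,2]<192)]
    print(n,m.sum(),h,'floor z',np.median(f[:,2]) if len(f) else 0)
Z=L('w2');cv2.imwrite('pics/x.png',0*Z['p'])
```

```text
[515.9695568  -17.79136268 320.78332147] [[-0.9712, -0.2382, -0.0004], [-0.2382, 0.9712, 0.0001], [0.0003, 0.0002, -1.0]] [ 3.46006347e-01  5.45305613e-02 -2.16420885e-01 -2.20358747e-04
 -1.30014874e+00 -1.67618358e+00] 41.46782854873525 [ 0.68049825 -0.04307749 -0.54933478] 6.2
s0 754 ((576.0831909179688, -6.7878031730651855), 92.35367584228516) floor z 184.25973371162536
d0 419 ((578.19970703125, -3.056572437286377), 94.01358032226562) floor z 183.18145750992005
s2 721 ((575.7315063476562, -6.5471954345703125), 92.19527435302734) floor z 184.36535729284674
d2 420 ((578.171630859375, -3.018277645111084), 93.97819519042969) floor z 183.1809560897459
w0 3078 ((576.9751586914062, -6.70913028717041), 92.15702056884766) floor z 183.1065694537238
w2 1916 ((577.2047729492188, -6.774239540100098), 91.9988784790039) floor z 182.93669966179635
```

View pics/w2.png

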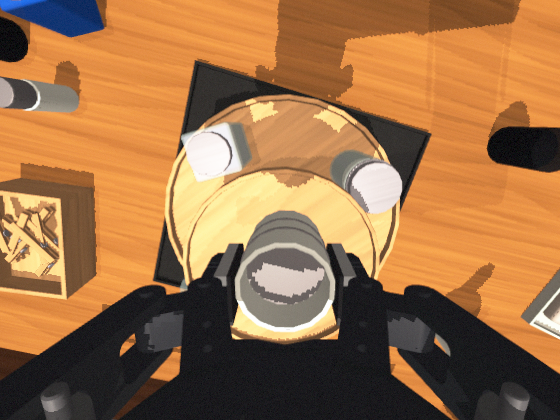

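Tier and cup are both visible: cup rim centre (287,290), tier centre on axis about (577,-6). Lower the cup onto the tier now, with a small y correction.

step_arm(plan="0.030 0 -0.003 0.020 0; 0.030 0 -0.003 0.050 0; 0.030 0 -0.003 0.075 0; 0.030 0 -0.003 0.090 0; 0.030 0 -0.003 0.094 0")

```text
time_s: 6.77
eef_pos: [515.3, -21.1, 224.1]
eef_rot: [[-0.971, -0.238, -0.005], [-0.238, 0.971, -0.001], [0.005, 0.0, -1.0]]
force: [-0.8, 0.3, -1.4]
width: 42.2
finger_force: 20.5
```

step_arm(plan="0.030 0 0 0 0; 0.030 0 0 0 0; 0.030 0 0 0.001 0; 0.030 0 0 0.002 0; 0.030 0 0 0.002 0")

```text
time_s: 7.18
eef_pos: [517.1, -21.2, 225.7]
eef_rot: [[-0.971, -0.238, 0.001], [-0.238, 0.971, 0.0], [-0.001, 0.0, -1.0]]
force: [0.1, -0.5, -0.3]
width: 42.1
finger_force: 20.5
```

step_arm(plan="0.030 0 0 0.001 0; 0.030 0 0 0.001 0; 0.030 0 0 0.001 0; 0.030 0 0 0.001 0")

```text
time_s: 7.52
eef_pos: [516.9, -21.4, 224.1]
eef_rot: [[-0.971, -0.237, 0.0], [-0.237, 0.971, 0.0], [-0.0, -0.0, -1.0]]
force: [-0.5, 0.7, 0.1]
width: 42.2
finger_force: 20.5
```

step_arm(plan="0.030 0 0 0.001 0; 0.030 0 0 0.001 0; 0.030 0 0 0.002 0; 0.030 0 0 0.002 0; 0.030 0 0 0.002 0")

```text
time_s: 7.93
eef_pos: [516.8, -21.4, 221.9]
eef_rot: [[-0.971, -0.237, -0.0], [-0.237, 0.971, -0.0], [0.0, -0.0, -1.0]]
force: [0.7, -0.5, -1.2]
width: 42.3
finger_force: 20.5
```

step_arm(plan="0.030 0 0 0.0005 0; 0.030 0 0 0.0005 0; 0.030 0 0 0.001 0; 0.030 0 0 0.001 0; 0.030 0 0 0.001 0")

```text
time_s: 8.35
eef_pos: [517.1, -21.4, 221.5]
eef_rot: [[-0.971, -0.238, 0.001], [-0.238, 0.971, -0.0], [-0.001, -0.0, -1.0]]
force: [-1.6, 0.1, 4.7]
width: 42.2
finger_force: 20.6
```

Contact at z=221.5 with 4.7 N. Release the cup and rise.

step_arm(plan="0.044 0 0 0 0; 0.050 0 0 0 0; 0.058 0 0 0 0; 0.064 0 0 0 0; 0.064 0 0 0 0")

```text
time_s: 8.77
eef_pos: [516.8, -21.3, 220.8]
eef_rot: [[-0.971, -0.237, -0.0], [-0.237, 0.971, -0.0], [0.0, 0.0, -1.0]]
force: [0.1, -0.4, -0.1]
width: 64.3
finger_force: 0.0
```

step_arm(plan="0.066 0 0 0 0; 0.066 0 0 -0.010 0; 0.066 0 0 -0.030 0; 0.066 0 0 -0.060 0; 0.066 0 0 -0.080 0")

```text
time_s: 9.18
eef_pos: [517.3, -21.5, 304.0]
eef_rot: [[-0.971, -0.238, 0.002], [-0.238, 0.971, -0.0], [-0.002, -0.001, -1.0]]
force: [0.3, -0.7, 0.6]
width: 65.9
finger_force: 0.0
```

step_arm(plan="0.085 0 0 0 0; 0.085 0 0 -0.015 0; 0.085 0 0 -0.015 0; 0.085 0 0 -0.015 0")

```text
time_s: 9.52
eef_pos: [517.1, -21.3, 316.7]
eef_rot: [[-0.971, -0.237, 0.002], [-0.237, 0.971, 0.001], [-0.002, 0.0, -1.0]]
force: [-0.0, -0.1, -0.8]
width: 84.8
finger_force: 0.0
```

Run:
```python
from h import *
s=snap('wrist','w3');snap('scene','s3');snap('side','d3');print(s['eef_pos'],s['q'],s['width'],s['force'],s['time_s'])
for n in('s3','d3','w3'):
    z=L(n);uv,P,c=cloud(z)
    r=np.hypot(P[:,0]-517,P[:,1]+21);m=(r<32)&(P[:,2]>228)&(P[:,2]<240)
    if m.any(): print(n,'cup',m.sum(),cv2.minEnclosingCircle(P[m][:,:2].astype(np.float32)),P[m][:,2].max())
    r=np.hypot(P[:,0]-577,P[:,1]+5);m=(r<26)&(P[:,2]>238)&(P[:,2]<256)
    if m.any(): print(n,'knob',m.sum(),cv2.minEnclosingCircle(P[m][:,:2].astype(np.float32)),np.median(P[m][:,2]))
    r=np.hypot(P[:,0]-653,P[:,1]-84);m=(r<50)&(P[:,2]>100)&(P[:,2]<110)
    if m.any(): print(n,'jar',m.sum(),cv2.minEnclosingCircle(P[m][:,:2].astype(np.float32)))
```

```text
[517.09336232 -21.25964058 316.69681379] [ 3.38568650e-01  5.74133396e-02 -2.22571648e-01 -3.62261576e-06
 -1.28909261e+00 -1.66961360e+00] 84.77956769853401 [-0.04344999 -0.12312774 -0.79476192] 9.5167
s3 cup 24 ((519.2427978515625, -19.902549743652344), 21.002553939819336) 236.72675475285473
s3 knob 89 ((575.7010498046875, -6.003199577331543), 17.089160919189453) 245.66481091063292
s3 jar 311 ((652.9710693359375, 81.68959045410156), 35.003482818603516)
d3 cup 71 ((514.5311279296875, -20.128555297851562), 24.51813507080078) 235.7770877495783
d3 knob 85 ((577.1737060546875, -0.1997184306383133), 17.57503318786621) 242.6106265558326
d3 jar 350 ((655.72802734375, 85.10159301757812), 37.140132904052734)
w3 cup 738 ((516.56689453125, -20.919519424438477), 21.487882614135742) 234.78655924518273
w3 knob 1422 ((576.7722778320312, -6.73676872253418), 17.084632873535156) 244.52958559289158
```

View pics/w3.png

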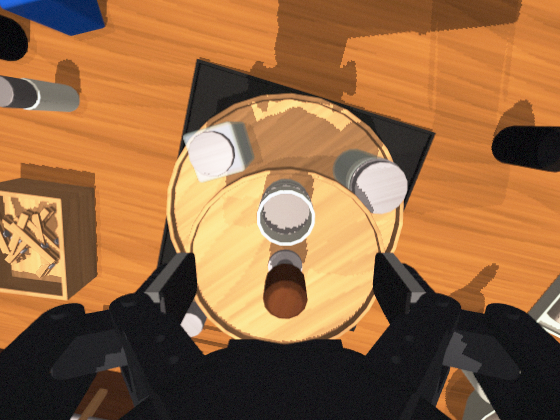

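The cup stands upright on the tier at pixel (286,218), about 62 mm from the axis. The knob is at (285,290), giving an axis of about (576.7,-6.5). Moving to the knob.

step_arm(plan="0.085 -0.020 0 0 0; 0.085 -0.045 0 0 0; 0.085 -0.0595 0 0 0; 0.085 -0.0615 0 0 0; 0.085 -0.0615 0 0 0")

```text
time_s: 10.08
eef_pos: [576.8, -6.6, 314.4]
eef_rot: [[-0.971, -0.237, -0.003], [-0.237, 0.971, -0.001], [0.003, -0.0, -1.0]]
force: [0.2, -0.5, -0.1]
width: 85.0
finger_force: 0.0
```

step_arm(plan="0.085 0 0 0.020 0; 0.085 0 0 0.050 0; 0.085 0 0 0.075 0; 0.085 0 0 0.086 0; 0.085 0 0 0.086 0")

```text
time_s: 10.5
eef_pos: [574.5, -7.2, 227.4]
eef_rot: [[-0.971, -0.237, -0.005], [-0.237, 0.971, -0.001], [0.005, 0.0, -1.0]]
force: [-0.1, -0.6, 0.3]
width: 84.8
finger_force: 0.0
```

step_arm(plan="0.060 0 0 0 0; 0.050 0 0 0 0; 0.042 0 0 0 0; 0.038 0 0 0 0; 0.034 0 0 0 0", force=30)

```text
time_s: 10.92
eef_pos: [576.9, -6.7, 231.0]
eef_rot: [[-0.971, -0.237, 0.002], [-0.237, 0.971, 0.0], [-0.002, 0.0, -1.0]]
force: [0.7, 0.0, 0.0]
width: 34.1
finger_force: 0.0
```

step_arm(plan="0.025 0 0 0 0; 0.025 0 0 0 0; 0.025 0 0 0 0; 0.025 0 0 0 0; 0.025 0 0 0 0", force=40)

```text
time_s: 11.33
eef_pos: [576.9, -6.5, 231.1]
eef_rot: [[-0.971, -0.238, 0.001], [-0.238, 0.971, 0.0], [-0.002, -0.0, -1.0]]
force: [-2.1, 1.3, 5.2]
width: 32.5
finger_force: 40.1
```

The knob is gripped. Jar bearing is 48.8° and the tray front is about 177.8°, so I need about +129° (2.25 rad) in world, which is negative tool yaw. Ramping up gently.

step_arm(plan="0.025 0 0 0 -0.02; 0.025 0 0 0 -0.05; 0.025 0 0 0 -0.09; 0.025 0 0 0 -0.14; 0.025 0 0 0 -0.20")

```text
time_s: 11.75
eef_pos: [576.9, -6.5, 231.1]
eef_rot: [[-0.904, -0.428, 0.001], [-0.428, 0.904, 0.0], [-0.001, -0.0, -1.0]]
force: [-1.4, 2.4, 6.4]
width: 32.7
finger_force: 40.1
```

step_arm(plan="0.025 0 0 0 -0.07; 0.025 0 0 0 -0.15; 0.025 0 0 0 -0.23; 0.025 0 0 0 -0.31; 0.025 0 0 0 -0.39")

```text
time_s: 12.17
eef_pos: [576.8, -6.4, 231.1]
eef_rot: [[-0.672, -0.741, 0.001], [-0.741, 0.672, 0.001], [-0.001, -0.001, -1.0]]
force: [-3.1, 2.6, 8.1]
width: 32.6
finger_force: 40.2
```

step_arm(plan="0.025 0 0 0 -0.08; 0.025 0 0 0 -0.16; 0.025 0 0 0 -0.24; 0.025 0 0 0 -0.32; 0.025 0 0 0 -0.40")

```text
time_s: 12.58
eef_pos: [576.7, -6.3, 231.1]
eef_rot: [[-0.33, -0.944, 0.001], [-0.944, 0.33, 0.001], [-0.001, -0.001, -1.0]]
force: [-3.7, 3.5, 7.5]
width: 32.7
finger_force: 40.2
```

step_arm(plan="0.025 0 0 0 -0.08; 0.025 0 0 0 -0.16; 0.025 0 0 0 -0.24; 0.025 0 0 0 -0.32; 0.025 0 0 0 -0.40")

```text
time_s: 13.0
eef_pos: [576.6, -6.3, 231.1]
eef_rot: [[0.063, -0.998, 0.001], [-0.998, -0.063, 0.001], [-0.001, -0.001, -1.0]]
force: [-3.5, 3.4, 6.8]
width: 32.4
finger_force: 40.3
```

step_arm(plan="0.025 0 0 0 -0.08; 0.025 0 0 0 -0.16; 0.025 0 0 0 -0.24; 0.025 0 0 0 -0.32; 0.025 0 0 0 -0.40")

```text
time_s: 13.42
eef_pos: [576.5, -6.3, 231.1]
eef_rot: [[0.447, -0.895, 0.001], [-0.895, -0.447, 0.001], [-0.0, -0.001, -1.0]]
force: [-4.1, 4.0, 7.1]
width: 33.0
finger_force: 40.3
```

step_arm(plan="0.025 0 0 0 -0.07; 0.025 0 0 0 -0.13; 0.025 0 0 0 -0.17; 0.025 0 0 0 -0.20; 0.025 0 0 0 -0.21")

```text
time_s: 13.83
eef_pos: [576.5, -6.4, 231.1]
eef_rot: [[0.622, -0.783, 0.001], [-0.783, -0.622, 0.0], [0.0, -0.001, -1.0]]
force: [-4.0, 3.0, 6.9]
width: 33.0
finger_force: 40.3
```

Run:
```python
from h import *
s=snap('side','d4');snap('scene','s4');print(s['eef_pos'],s['eef_rot'].round(4).tolist(),s['q'],s['force'],s['width'],s['time_s'])
ax={'s4':(575.9,-6.5),'d4':(578.2,-3.0)}
for n in('s4','d4'):
    z=L(n);uv,P,c=cloud(z)
    m=(np.hypot(P[:,0]-462,P[:,1]-10)<65)&(P[:,2]>100)&(P[:,2]<108)
    if m.any():
        print(n,m.sum(),cv2.minEnclosingCircle(P[m][:,:2].astype(np.float32)),P[m].mean(0))
a=L('s4')['p'][150:310,180:360];b=L('d4')['p'][140:330,150:350]
C=np.hstack([cv2.resize(a,(400,356)),cv2.resize(b,(400,356))])[:,:,::-1];cv2.imwrite('pics/c4.png',C)
```

```text
[576.46611065  -6.40026509 231.12416325] [[0.6221, -0.783, 0.0006], [-0.783, -0.6221, 0.0004], [0.0001, -0.0007, -1.0]] [ 3.27953916e-01  2.10753391e-01 -2.38488969e-01 -1.79341551e-04
 -1.12086833e+00  3.43509651e-01] [-4.00501213  3.03451486  6.93811417] 33.01120540126766 13.8333
d4 358 ((464.3204650878906, 30.53575325012207), 35.8636589050293) [463.86983381  31.3557156  103.22113825]
```

View pics/c4.png

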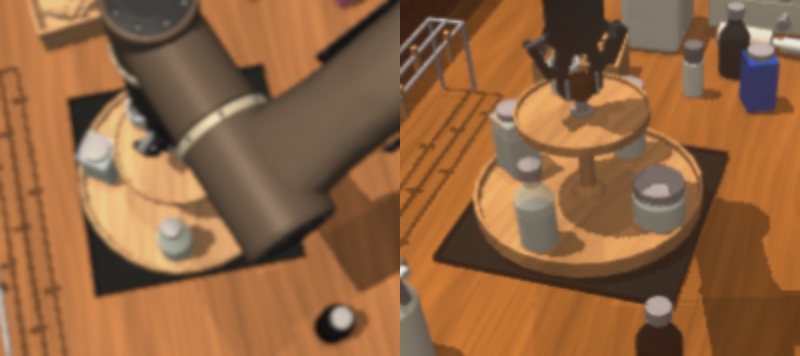

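The side crop shows the powder jar at (660,195), nearly at the front, and the other jars upright. The arm has turned it 2.0 rad with no slip. Checking the tray's yaw in more views before the last part.

Run:
```python
from h import *
for n,q in(('d0',[[314.2,221],[286.6,301.5],[168.5,277.7]]),('w0',[[140,60],[376,132],[305,328]]),('w3',[[198,60],[433,133]]),('s3',[[297.1,179.6],[316.8,265],[223.6,282.9]])):
    c=atz(L(n),q,12)[:,:2];print(n,c.round(1).tolist(),[np.degrees(np.arctan2(*(c[i+1]-c[i])[::-1])).round(2) for i in range(len(c)-1)],'front mid dir rel axis',np.degrees(np.arctan2(*((c[0]+c[1])/2-[576.7,-5.5])[::-1])))
```

```text
d0 [[397.9, -162.1], [412.1, 171.7], [742.8, 162.2]] [np.float64(87.57), np.float64(-1.64)] front mid dir rel axis 176.58134137733526
w0 [[400.2, -161.4], [414.8, 170.8], [748.7, 155.7]] [np.float64(87.48), np.float64(-2.58)] front mid dir rel axis 176.54818366740514
w3 [[400.6, -167.2], [415.2, 165.9]] [np.float64(87.49)] front mid dir rel axis 178.34442186400858
s3 [[404.0, -163.0], [415.0, 171.1], [748.2, 156.7]] [np.float64(88.13), np.float64(-2.47)] front mid dir rel axis 176.73193943116812
```

The tray yaw is about -2.4°, so the front is at 177.6°. Remaining turn is about 0.244 rad.

step_arm(plan="0.025 0 0 0 -0.03; 0.025 0 0 0 -0.09; 0.025 0 0 0 -0.16; 0.025 0 0 0 -0.21; 0.025 0 0 0 -0.235")

```text
time_s: 14.35
eef_pos: [576.4, -6.4, 231.1]
eef_rot: [[0.788, -0.616, 0.001], [-0.616, -0.788, 0.0], [0.0, -0.001, -1.0]]
force: [-4.5, 2.3, 7.5]
width: 32.8
finger_force: 40.3
```

step_arm(plan="0.025 0 0 0 -0.009; 0.025 0 0 0 -0.009; 0.025 0 0 0 -0.009; 0.025 0 0 0 -0.009; 0.025 0 0 0 -0.009")

```text
time_s: 14.77
eef_pos: [576.4, -6.5, 231.2]
eef_rot: [[0.792, -0.611, 0.001], [-0.611, -0.792, 0.0], [0.0, -0.001, -1.0]]
force: [-4.9, 2.1, 7.7]
width: 32.6
finger_force: 40.3
```

Run:
```python
from h import *
s=snap('side','d5');snap('wrist','w5');print(s['eef_pos'],s['eef_rot'].round(4).tolist(),s['force'],s['width'],s['finger_force'],s['time_s'])
z=L('d5');uv,P,c=cloud(z)
m=(np.hypot(P[:,0]-462,P[:,1]-2)<60)&(P[:,2]>100)&(P[:,2]<108)
q=cv2.minEnclosingCircle(P[m][:,:2].astype(np.float32));print(q,np.degrees(np.arctan2(q[0][1]+3.0,q[0][0]-578.2)))
b=z['p'][120:330,130:370]
C=np.hstack([cv2.resize(b,(440,385)),cv2.resize(L('w5')['p'],(360,385))])[:,:,::-1];cv2.imwrite('pics/c5.png',C)
```

```text
[576.41224114  -6.45357761 231.15116932] [[0.7917, -0.611, 0.0005], [-0.611, -0.7917, 0.0003], [0.0002, -0.0006, -1.0]] [-4.91133207  2.1312604   7.71128059] 32.55617890041314 40.27957852202235 14.7667
((458.17266845703125, 1.3576037883758545), 36.98889923095703) 177.92078441663668
```

View pics/c5.png

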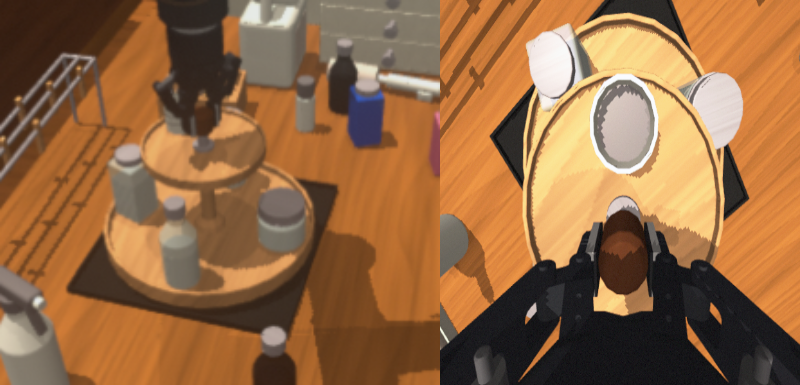

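The powder jar stands at the front edge's middle, crop (282,220), at bearing 177.9° against a front of about 177.6°. The cup is upright on the tier at (626,125), every jar is standing, and the knob is still held at 40 N. Handing in.

```bash
python3 -c "
from workcell import manip
print(manip.finish_job())"
```

```text
the job is handed in; nothing more can be done
None
```

The dosing cup stands upright and released on the upper tier, the powder jar is at the middle of the tray's front edge (within about 0.5° by camera), and the gripper still holds the knob; the job is handed in.

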